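# Snap the cheese trier into its spring clips

## Robot

A 7-joint arm with a two-finger parallel gripper is mounted at the origin on a cart in front of the work surface, level with it; the furniture and walls round the work are solid. World frame = base frame: x ahead of the robot, y to its left, z up, the work surface at z = 0. Lengths are in mm, angles in rad, forces in N, time in s.
With the tool pointing down it reaches from about 400 to 875 mm from the base axis. Payload 4.4 kg.
Tool frame: the origin (TCP) lies at the very end of the fingers, on their centre line; the grasp point (between the pads) lies 19 mm behind it; z points along the fingers, y is the direction in which the jaws open and shut (so a half turn about z gives the same grasp; the last joint's range is limited). The gripper opens to 85 mm and grips with 20 to 120 N. Pads are 22 mm wide; open, the fingers measure 114 mm over their backs; the gripper's body (76 mm by 85 mm) begins 54 mm behind the grasp point. The pads swing forward as they close: fully open they stand 13 mm farther back than shut.
Start: joints at [-1.393, 0.628, 0.038, 1.517, -0.027, 0.996, -0.02], TCP at [156.879, 630.798, 231.313] pointing down, gripper open.
Joint ranges: [-3.06, 3.06], [-0.37, 2.12], [-1.25, 1.32], [0.18, 2.47], [-1.1, 4.24], [0.23, 1.98], [-2.94, 2.94]. Speed limits (rad/s): [2.57, 2.57, 3.14, 3.14, 3.14, 3.14, 3.14].

## Interface

Orientations are given as [roll, pitch, yaw] about the fixed x, y, z axes, in that order (R = Rz(yaw) Ry(pitch) Rx(roll)).
In Python, from cell import read_state, get_image, finish_job gives the robot as it stands.
- The arm moves only by the tool carry_out, never from a script. Its argument "series" is a list that holds one entry, the list of rows, each a list of 7 numbers: the shift along the tool's x, y, z in cm, then the turn, a rotation vector about the tool's x, y, z in rad, then the finger opening in cm, from 0 to 8.54. In form: [[[x, y, z, wx, wy, wz, grip], ...]]. A call has 1 to 5 rows; each row is the pose to reach, as a shift and turn from the pose commanded when the call began, along the tool's axes at that moment; what a row does not reach only later rows make up. A row lasts 1/12 s, in which the tool goes at most 41.7 mm and 7.16 degrees, less where a joint would pass 70% of its speed; a pose out of reach is approached as far as the arm can. A call with a gripper value outside its range is refused whole. The fingers move at their own pace and stop on an object; the grip force is fixed at half the most. Time passes only in rows, so rows that repeat a pose let the fingers close. It gives the time, the measured TCP pose, the force and the opening at its end, in the units of the state.
- read_state(): the state, without advancing time (a new reading comes with each control period).
- get_image(name): name is "side" or "top"; returns a dict with "img" (480x640x3 uint8, blue, green, red), "z_map" (480x640 float32, mm along the optical axis (not along the pixel's ray), 0 where there is no reading), "mtx" (3x3 intrinsics, pixels), "T" (4x4, takes a point from camera to world coordinates). Camera axes: x right, y down, z forward; pixel columns grow to the right and rows downward; lengths in mm; the calibration is good to about 2 mm. A picture is of the moment at which its call begins.
- finish_job(): hands the job in, once; it reports no verdict.
The state is a dict: "clock": time; "qpos": joint angles; "qd": joint speeds; "tau": joint torques, N m; "eef_pos": TCP position; "tool_rot": TCP orientation; "force": force on the tool from outside, world axes, zero at the start; "torque": the same for the moment, N m; "width": finger opening in mm.
Only numpy, scipy, OpenCV 4.12 (cv2) and the standard library are available. Lean on these libraries where they do the work, as an engineer would, in place of code of your own. Each camera call takes 0.05 s, during which the arm holds its last target.

## Task

Take the cheese trier from its wooden rest and press its steel shaft, centred over the stand, gently down into both spring clips of the metal clip stand until they snap around it and it lies fully home and level, then let go. Do not force it once it is home, and leave the cheeses and jars alone.

Things in the scene. Friction and masses are not known exactly. Their poses are not given: they have to be found in the camera images.
- trier: the cheese trier, a straight tool 233 mm long, about 100 g: round steel shaft 16 mm in diameter and 124 mm long in the middle, a light wooden pear handle (27 mm thick, 57 mm long) on its +y end, a thinner steel gouge with a dark groove (13 mm thick, 52 mm long) on its -y end. Origin on the axis, at the middle of the steel shaft; y along the tool. It balances near the origin. It starts level in the rest, free to be lifted straight up
- rest: the wooden rest (fixed): foot 56 x 116 x 12 mm with two V blocks, 10 mm thick, at y = -45 and +45 mm, in which the shaft lies with its axis 42 mm above the counter, along the rest's y. The V tops reach 46 mm. Between the blocks both sides of the shaft are free. Origin under its centre, on the counter
- stand: the clip stand (fixed): dark foot 84 x 130 x 12 mm, two posts and on them an aluminium clip bar 34 x 104 mm, with a spring clip at y = -40 and at y = +40 mm, each 12 mm wide; 68 mm are free between them. The bar's height on the posts is set anew each time, over a range of 24 mm, and is not reported: feel for it. Origin under its centre, on the counter; z up
- low_home (a point): point on the stand (fixed, does not follow the bar), 70 mm above its origin: middle of the trier's shaft when home, if the bar is at its lowest; with the bar at its highest, home is 24 mm above this point. The shaft lies along the stand's y, either way round. The bar's top lies 30 mm below the home axis, with nothing above it between the clips
- clip_a (a point): point on the stand (fixed), 40 mm from low_home along the stand's +y, at one clip (the other lies at -40 mm): two sprung steel fingers, one each side of the middle plane x = 0, with rounded lips 10 mm apart and flared mouths 31 mm wide that reach 14 mm above the home axis, over a black seat block that stops the shaft hard at home
- clip_b (a point): the same point at the other clip, 40 mm along -y. From above, the shaft meets the lips about 12 mm above home; pressing both clips open takes 9 to 14 N in all, most about 9 mm above home, then the force falls away, the fingers snap over the shaft and pull it down by about 4 N onto the seat blocks, where they keep squeezing it. A press of more than 20 N is never needed and is rough
- drum_cheese: loose pale drum-shaped cheese, 63 x 61 x 72 mm, bystander; origin under its centre
- brick_cheese: loose grey brick-shaped cheese, 57 x 63 x 51 mm, bystander; origin under its centre
- log_cheese: loose grey log-shaped cheese, 43 x 144 x 38 mm, bystander; origin under its centre
- honey_jar: loose jar of amber honey, 71 mm wide, 110 mm high, bystander; origin under its centre
- jam_jar: loose jar of red jam, 75 mm wide, 112 mm high, bystander; origin under its centre

How it is judged:
By the outcome, as a careful person would: the job done as asked, in the order asked, and still so for the second after the job is handed in, with the robot touching nothing.
It also fails if it takes over 54 s, if anything falls off the work surface, if the arm or the gripper's body presses on something with over 40 N, if the wrist force passes 120 N, or if a joint passes its speed limit or range.

## Working session

There is one attempt and no reset: what is moved stays moved. The work goes in short steps, Python scripts to look and compute and a tool call to move; the robot and the scene stay as the last step left them, time stands still between calls to the robot, and variables do not carry over. Pictures are saved under pics/ and viewed, and the job is handed in when it is done.

Besides the shell and the picture viewer there is one more tool, called by a JSON object that holds its "api" and its "payload". carry_out: Moves the arm, as the interface text tells. Its arguments: {"type":"object","properties":{"series":{"type":"array","items":{"type":"array","items":{"type":"array","items":{"type":"number"}}}}},"required":["series"]}

```bash
mkdir -p pics; ls; python3 - <<'E'
from cell import *
import cv2,numpy as np
print(read_state())
for n in("side","top"):
    d=get_image(n); cv2.imwrite(f"pics/{n}0.png",d["img"]); np.savez(f"{n}0.npz",**d)
    print(n,d["mtx"].tolist(),d["T"].round(3).tolist(),(d["z_map"]>0).mean())
E
```

```text
pics
{'clock': 0.0, 'qpos': array([-1.39278479,  0.62932789,  0.03845694,  1.51838546, -0.02697893,
        0.99627987, -0.01998762]), 'qd': array([ 0.00129231, -0.00101901,  0.00051094,  0.00127719,  0.00042357,
        0.00051744, -0.00062312]), 'tau': array([-1.81081253e-05, -5.63404548e+01,  1.22604623e+00, -1.93447298e+01,
        1.09441139e-02,  1.04181041e-02,  2.06531001e-05]), 'eef_pos': array([156.74752809, 630.17163093, 230.39560015]), 'tool_rot': array([-3.13971116e+00,  5.06291058e-05,  2.89779250e+00]), 'force': array([ 0.72664403,  0.60292944, -0.51599664]), 'torque': array([0.00133513, 0.01828997, 0.02859178]), 'width': 85.40899886440128}
side [[445.42854491723716, 0.0, 322.49061319467614], [0.0, 445.42854491723716, 237.25337880581134], [0.0, 0.0, 1.0]] [[0.983, -0.12, 0.142, 464.837], [-0.185, -0.569, 0.801, -741.678], [-0.015, -0.813, -0.582, 692.693], [0.0, 0.0, 0.0, 1.0]] 0.996015625
top [[468.521279033737, 0.0, 323.36781621877526], [0.0, 468.521279033737, 243.13434650556582], [0.0, 0.0, 1.0]] [[-0.025, -0.98, 0.197, 354.409], [-1.0, 0.023, -0.016, 75.771], [0.011, -0.197, -0.98, 1400.587], [0.0, 0.0, 0.0, 1.0]] 0.9959928385416666
```

View pics/side0.png

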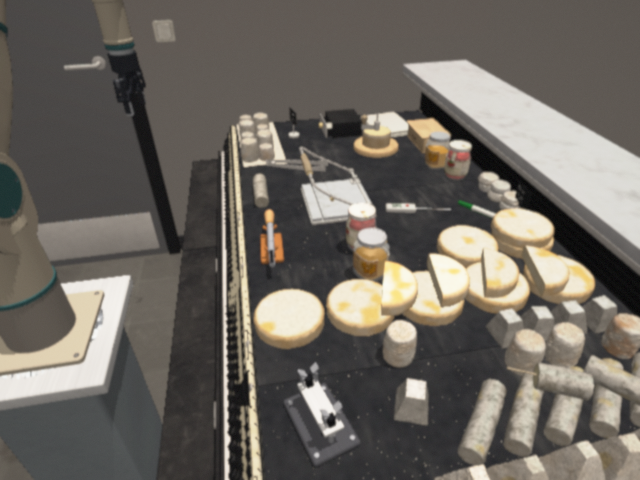

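View pics/top0.png

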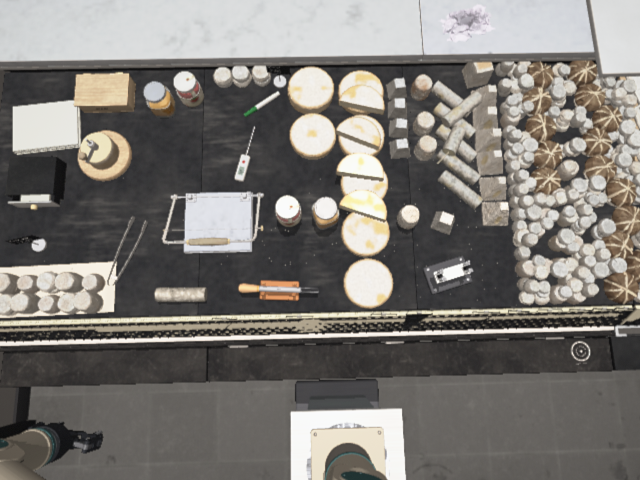

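The side view shows the trier in its orange-brown rest at about (269,243), and the clip stand at about (321,415). In the top view they are at (278,290) and (450,273). I'll zoom in and back-project both.

```bash
cat > h.py <<'E'
import numpy as np,cv2
from cell import *
def ray(d,u,v):
    r=np.linalg.inv(d["mtx"])@np.array([u,v,1.]); return d["T"][:3,3],d["T"][:3,:3]@r
def plane(d,u,v,z):
    o,r=ray(d,u,v); return o+r*(z-o[2])/r[2]
def cloud(d):
    v,u=np.mgrid[:480,:640]; z=d["z_map"]; K=d["mtx"]
    P=np.stack([(u-K[0,2])/K[0,0]*z,(v-K[1,2])/K[1,1]*z,z],-1)
    return P@d["T"][:3,:3].T+d["T"][:3,3]
def tri(d1,p1,d2,p2):
    o1,r1=ray(d1,*p1);o2,r2=ray(d2,*p2)
    A=np.stack([r1,-r2],1);s=np.linalg.lstsq(A,o2-o1,rcond=None)[0]
    a=o1+s[0]*r1;b=o2+s[1]*r2
    return (a+b)/2,np.linalg.norm(a-b)
def crop(d,x0,y0,w,h,s,f):
    cv2.imwrite(f,cv2.resize(d["img"][y0:y0+h,x0:x0+w],None,fx=s,fy=s,interpolation=cv2.INTER_CUBIC))
E
python3 - <<'E'
from h import *
t=dict(np.load("top0.npz"));s=dict(np.load("side0.npz"))
a=np.vstack([np.hstack([cv2.resize(d["img"][y:y+h,x:x+w],(400,300),interpolation=cv2.INTER_CUBIC) for (x,y,w,h) in L]) for d,L in((t,((230,260,100,75),(410,240,80,60))),(s,((210,200,120,90),(270,360,106,80))))])
cv2.imwrite("pics/crops.png",a)
Ct=cloud(t);Cs=cloud(s)
for n,C in(("t",Ct),("s",Cs)):
    for nm,c,r in(("trier",(470,140),(80,150)),("stand",(500,-240),(100,110))):
        m=(abs(C[...,0]-c[0])<r[0])&(abs(C[...,1]-c[1])<r[1])&(C[...,2]>25)&(C[...,2]<140)
        print(n,nm,m.sum(),C[m].mean(0).round(1),C[m].min(0).round(),C[m].max(0).round())
E
```

```text
t trier 530 [494.5 174.9  45.7] [475. -10.  25.] [532. 289.  58.]
t stand 500 [ 521.6 -265.9   54.6] [ 462. -350.   26.] [ 555. -130.  100.]
s trier 445 [495.1 178.7  46.1] [476. -10.  25.] [522. 290.  57.]
s stand 1421 [ 519.5 -256.    53.9] [ 461. -350.   25.] [ 556. -130.  101.]
```

View pics/crops.png

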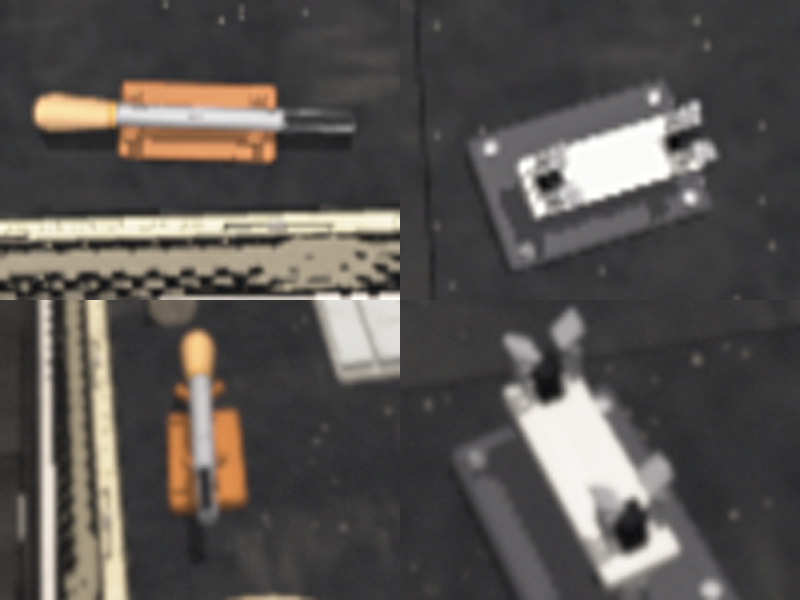

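The crops show the trier level in the rest, with its handle on the +y side (left in the top view). The stand is turned by about 17°. Its white bar has black seat blocks at top-view pixels near (440,276) and (465,268). Next I'll measure both.

```bash
python3 - <<'E'
from h import *
t=dict(np.load("top0.npz"));s=dict(np.load("side0.npz"))
def big(m):
    n,l,st,c=cv2.connectedComponentsWithStats(m.astype(np.uint8)); i=1+np.argmax(st[1:,4]); return l==i
for n,d,roiT,roiS in(("top",t,(230,270,100,45),(415,245,75,60)),("side",s,(240,200,55,85),(270,370,106,100))):
    C=cloud(d); img=d["img"].astype(int); hsv=cv2.cvtColor(d["img"],cv2.COLOR_BGR2HSV)
    R=np.zeros((480,640),bool);x,y,w,h=roiT;R[y:y+h,x:x+w]=1
    # trier by height
    m=R&(C[...,2]>30)&(C[...,2]<62)&(C[...,0]>440)&(C[...,0]<540)
    P=C[m]; print(n,"trier pts",len(P),P.min(0).round(),P.max(0).round())
    sh=m&(hsv[...,1]<60)&(hsv[...,2]>110); sh=big(sh); P=C[sh]; c=P.mean(0)
    vv=np.linalg.svd(P-c)[2][0]; vv*=np.sign(vv[1]); pr=(P-c)@vv
    print(" steel",len(P),c.round(1),"dir",vv.round(3),"yaw from y",np.arctan2(-vv[0],vv[1]).round(4),"len",pr.min().round(1),pr.max().round(1),"zmax pct",np.percentile(P[:,2],[5,50,95]).round(1))
    vu=np.argwhere(sh)[:,::-1].astype(np.float32); r=cv2.minAreaRect(vu);print(" steel px rect",r)
    wood=m&(hsv[...,1]>70)&(hsv[...,2]>150)&(C[...,1]>215); print(" wood",wood.sum(),C[wood].mean(0).round(1) if wood.any() else 0, C[wood][:,1].min(),C[wood][:,1].max())
    # bar
    R[:]=0;x,y,w,h=roiS;R[y:y+h,x:x+w]=1
    b=big(R&(img.min(-1)>190)); P=C[b]; vu=np.argwhere(b)[:,::-1].astype(np.float32); r=cv2.minAreaRect(vu)
    print(" bar",b.sum(),P.mean(0).round(1),np.percentile(P[:,2],[5,50,95]).round(1)); print("  px",cv2.boxPoints(r).round(1).tolist())
    zb=np.median(P[:,2])
    Q=np.array([plane(d,*p,zb) for p in vu])[:,:2].astype(np.float32); print("  world rect",cv2.minAreaRect(Q))
    f=R&(C[...,2]>7)&(C[...,2]<18)&(C[...,0]>440)&(C[...,0]<600); f=big(f);Q=C[f][:,:2].astype(np.float32);print("  foot",f.sum(),np.median(C[f][:,2]).round(1),cv2.minAreaRect(Q),cv2.boxPoints(cv2.minAreaRect(Q)).round().tolist())
    bk=R&(C[...,2]>zb+4); P=C[bk]; Q=P[:,:2].astype(np.float32);print("  clips",bk.sum(),np.percentile(P[:,2],[50,95,100]).round(1),cv2.minAreaRect(Q))
E
```

```text
top trier pts 519 [475.  73.  33.] [513. 304.  58.]
 steel 213 [493.7 183.9  47.5] dir [0.056 0.998 0.014] yaw from y -0.0565 len -62.0 60.8 zmax pct [40.8 47.5 52.7]
 steel px rect ((279.9839172363281, 288.9994812011719), (42.13936996459961, 5.029641628265381), 1.8476102352142334)
 wood 166 [498.5 268.7  49. ] 229.22354801963922 302.0954573842754
 bar 249 [ 529.4 -315.8   65.7] [29.7 55.2 91.5]
  px [[439.1000061035156, 269.70001220703125], [461.8999938964844, 262.70001220703125], [465.5, 274.20001220703125], [442.70001220703125, 281.20001220703125]]
  world rect ((530.2520141601562, -317.9278564453125), (34.671817779541016, 71.86217498779297), 15.586429595947266)
  foot 701 10.8 ((527.8089599609375, -314.9129943847656), (83.72181701660156, 130.0439453125), 16.210824966430664) [[469.0, -264.0], [506.0, -389.0], [586.0, -366.0], [550.0, -241.0]]
  clips 190 [  88.4 1400.6 1400.6] ((458.9721374511719, -137.957763671875), (39.79180908203125, 474.2056884765625), 21.27280044555664)
side trier pts 444 [476.  69.  34.] [515. 299.  57.]
 steel 179 [494.9 178.5  47. ] dir [ 0.056  0.998 -0.0
[... 181 characters left out ...]

 wood 110 [499.6 264.9  49.4] 224.52150907170744 298.7168478604069
 bar 640 [ 527.9 -311.9   56.4] [53.8 56.  58. ]
  px [[300.5, 389.79998779296875], [319.20001220703125, 379.79998779296875], [337.5, 414.20001220703125], [318.79998779296875, 424.20001220703125]]
  world rect ((529.7013549804688, -313.1196594238281), (35.44377517700195, 72.64972686767578), 14.379241943359375)
  foot 2260 11.6 ((529.7591552734375, -318.7494201660156), (84.19862365722656, 130.6901397705078), 15.953736305236816) [[471.0, -267.0], [507.0, -393.0], [588.0, -370.0], [552.0, -244.0]]
  clips 574 [ 79.4 692.7 692.7] ((514.8215942382812, -507.6981201171875), (474.529541015625, 61.653961181640625), 85.34400939941406)
```

```bash
cat >> h.py <<'E'
from scipy.spatial.transform import Rotation as Ro
def delta(pos,rpy,pos0=None,rpy0=None):
    s=read_state(); p0=s["eef_pos"] if pos0 is None else np.array(pos0); r0=Ro.from_euler("xyz",s["tool_rot"] if rpy0 is None else rpy0)
    d=r0.inv().apply(np.array(pos)-p0)/10; w=(r0.inv()*Ro.from_euler("xyz",rpy)).as_rotvec()
    print("shift cm",d.round(3),"turn",w.round(4), "rows>=",np.linalg.norm(d)/4.17,np.linalg.norm(w)/.125)
E
python3 - <<'E'
from h import *
t=dict(np.load("top0.npz"));s=dict(np.load("side0.npz"))
C=cloud(t)
m=(C[...,0]>380)&(C[...,0]<470)&(abs(C[...,1]-184)<60)&(C[...,2]<200)
for x in range(380,470,10):
    k=m&(abs(C[...,0]-x)<5); print(x,C[k][:,2].max().round() if k.any() else None,end="; ")
# ends of trier: extreme pixels of height mask
def ends(d,roi):
    Cc=cloud(d);R=np.zeros((480,640),bool);x,y,w,h=roi;R[y:y+h,x:x+w]=1
    m=R&(Cc[...,2]>30)&(Cc[...,2]<62)&(Cc[...,0]>440)&(Cc[...,0]<540)
    vu=np.argwhere(m)[:,::-1].astype(float);r=cv2.boxPoints(cv2.minAreaRect(vu.astype(np.float32)))
    ys=np.array([plane(d,*p,45)[1] for p in vu]);a=vu[ys>ys.max()-4].mean(0);b=vu[ys<ys.min()+4].mean(0);return a,b
te,se=ends(t,(230,270,100,45)),ends(s,(240,200,55,85))
print()
for a,b in zip(te,se):print("end",a,b,[np.round(q,1) for q in tri(t,a,s,b)])
print("steel tri",tri(t,(279.98,289.),s,(270.35,237.59)))
# bar free-white centre tri (blob between clips)
print("bar tri",tri(t,(452.3,271.9),s,(319,402)))
delta([494.5,184,150],[np.pi,0,1.515])
E
```

```text
380 -44.0; 390 -25.0; 400 7.0; 410 10.0; 420 13.0; 430 6.0; 440 5.0; 450 8.0; 460 17.0; 
end [238.875 288.   ] [268.5 210. ] [array([500.5, 301. ,  48.7]), np.float64(2.6)]
end [317.5 290.5] [272.75 266.25] [array([489.2,  74.7,  34.1]), np.float64(2.5)]
steel tri (array([494.83879201, 183.41257824,  39.62547911]), np.float64(0.8833970208354939))
bar tri (array([ 529.71527912, -316.55385804,   59.01508005]), np.float64(0.29886068270807586))
shift cm [-43.548 -35.136   8.11 ] turn [-1.4000e-03  1.2000e-03  1.3828e+00] rows>= 13.558580298299509 11.062247813317871
```

{"api": "carry_out", "payload": {"series": [[[-2.9, -2.34, 0, 0, 0, 0.092, 5], [-5.8, -4.68, 0, 0, 0, 0.184, 5], [-8.7, -7.02, 0, 0, 0, 0.276, 5], [-11.6, -9.36, 0, 0, 0, 0.368, 5], [-14.5, -11.7, 0, 0, 0, 0.46, 5]]]}}

```text
clock: 0.52
eef_pos: [270.0, 480.5, 231.0]
tool_rot: [-3.141, 0.0, 2.433]
force: [-0.0, 0.3, -0.7]
width: 50.0
```

```bash
python3 -c "
from h import *
delta([494.5,184,150],[np.pi,0,1.515])"
```

```text
shift cm [-36.337  -7.908   8.112] turn [-6.000e-04  5.000e-04  9.185e-01] rows>= 9.127526798061252 7.347820221406307
```

{"api": "carry_out", "payload": {"series": [[[-3.6, -0.8, 0.2, 0, 0, 0.092, 5], [-7.2, -1.6, 0.5, 0, 0, 0.184, 5], [-10.8, -2.4, 1, 0, 0, 0.276, 5], [-14.4, -3.2, 1.5, 0, 0, 0.368, 5], [-18.0, -4.0, 2, 0, 0, 0.46, 5]]]}}

```text
clock: 0.93
eef_pos: [381.2, 333.6, 211.0]
tool_rot: [-3.141, 0.0, 1.974]
force: [0.2, 0.3, 0.8]
width: 50.2
```

```bash
python3 -c "
from h import *
delta([494.5,184,150],[np.pi,0,1.515])"
```

```text
shift cm [-18.207   4.555   6.102] turn [-2.000e-04  1.000e-04  4.586e-01] rows>= 4.73254808821784 3.668580836636041
```

{"api": "carry_out", "payload": {"series": [[[-3.64, 0.91, 1, 0, 0, 0.092, 5], [-7.28, 1.82, 2, 0, 0, 0.184, 5], [-10.92, 2.73, 3, 0, 0, 0.276, 5], [-14.56, 3.64, 4, 0, 0, 0.368, 5], [-18.2, 4.55, 5, 0, 0, 0.459, 5]]]}}

```text
clock: 1.35
eef_pos: [495.1, 184.6, 160.6]
tool_rot: [-3.141, 0.0, 1.515]
force: [0.1, 0.5, 1.5]
width: 50.2
```

{"api": "carry_out", "payload": {"series": [[[0, 0, 0, 0, 0, 0, 5], [0, 0, 0, 0, 0, 0, 5]]]}}

```text
clock: 1.52
eef_pos: [495.3, 183.3, 160.6]
tool_rot: [-3.141, 0.002, 1.514]
force: [-0.3, 1.3, -0.7]
width: 49.8
```

```bash
python3 - <<'E'
from h import *
s=read_state();print(s["eef_pos"],s["tool_rot"],s["qpos"],s["force"])
delta([494.5,184,24],[np.pi,0,1.515])
t=get_image("top");d=get_image("side")
a=np.hstack([cv2.resize(t["img"][250:325,220:320],(400,300),interpolation=3),cv2.resize(d["img"][150:270,190:350],(400,300),interpolation=3)])
cv2.imwrite("pics/hover.png",a)
E
```

```text
[495.28031687 183.28168991 160.55527199] [-3.14082497e+00  1.97505585e-03  1.51377510e+00] [-0.66171449  0.58197666  0.38045259  1.93573459 -0.3258976   0.68527054
 -0.14007378] [-0.2978177   1.34294062 -0.74656644]
shift cm [ 0.094 -0.072 13.655] turn [-0.0008  0.002  -0.0012] rows>= 3.2748055308327935 0.019583508028327257
```

View pics/hover.png

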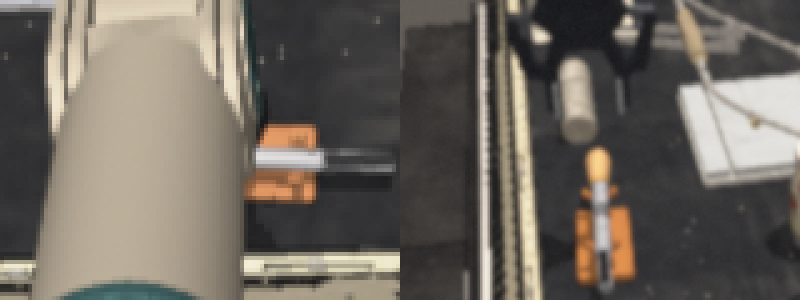

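The hover view shows the open jaws straddling the shaft line. I'll descend.

{"api": "carry_out", "payload": {"series": [[[0.05, -0.06, 3.2, 0, 0.002, 0, 5], [0.05, -0.06, 6.4, 0, 0.002, 0, 5], [0.05, -0.06, 9.6, 0, 0.002, 0, 5], [0.05, -0.06, 12, 0, 0.002, 0, 5], [0.05, -0.06, 13.7, 0, 0.002, 0, 5]]]}}

```text
clock: 2.03
eef_pos: [491.8, 188.7, 22.3]
tool_rot: [-3.139, -0.002, 1.523]
force: [-0.9, -0.2, -0.4]
width: 50.0
```

{"api": "carry_out", "payload": {"series": [[[0, 0, 0, 0, 0, 0, 5], [0, 0, 0, 0, 0, 0, 4]]]}}

```text
clock: 2.2
eef_pos: [492.9, 188.0, 24.1]
tool_rot: [-3.14, -0.002, 1.521]
force: [0.2, 0.1, 0.8]
width: 40.6
```

```bash
python3 - <<'E'
from h import *
d=get_image("side")
crop(d,210,170,100,90,6,"pics/low.png")
delta([494.5,184,23],[np.pi,0,1.515])
E
```

```text
shift cm [-0.391  0.087  0.198] turn [ 0.0003 -0.0028  0.0058] rows>= 0.10706805335791729 0.051500793009884985
```

View pics/low.png

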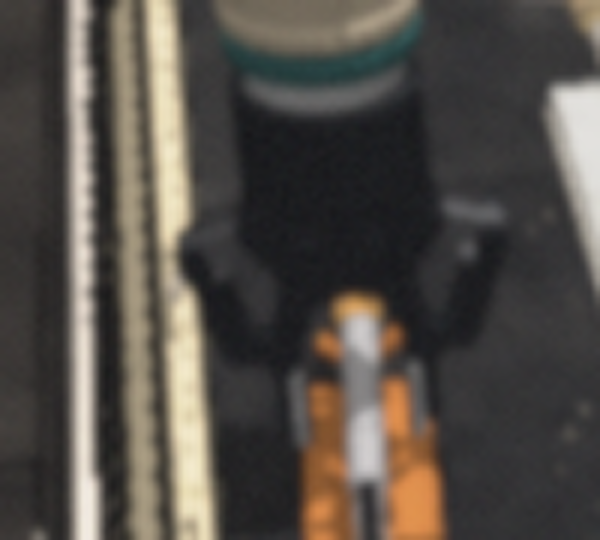

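{"api": "carry_out", "payload": {"series": [[[-0.3, 0.08, 0.1, 0, 0, 0, 4], [-0.3, 0.08, 0.1, 0, 0, 0, 4], [-0.3, 0.08, 0.1, 0, 0, 0, 4]]]}}

```text
clock: 2.5
eef_pos: [495.3, 183.8, 24.4]
tool_rot: [3.14, -0.003, 1.519]
force: [-0.1, 0.3, -0.3]
width: 39.8
```

```bash
python3 - <<'E'
from h import *
delta([494.5,184,23],[np.pi,0,1.515])
s=read_state();print(s["eef_pos"],s["tool_rot"],s["qpos"],s["qd"])
E
```

```text
shift cm [ 0.012 -0.077  0.142] turn [ 0.0018 -0.0028  0.0038] rows>= 0.03894670117374669 0.04017878927265413
[495.26393626 183.83910367  24.42412825] [ 3.13979743e+00 -2.79761542e-03  1.51876742e+00] [-0.55179216  0.79761063  0.22124192  2.00941282 -0.44489637  0.37785497
 -0.03132132] [-8.20219810e-05  6.03118769e-03 -5.18984204e-03  6.60406601e-04
 -2.54733739e-03 -5.45076247e-04 -1.64229800e-03]
```

{"api": "carry_out", "payload": {"series": [[[0, -0.05, 0.14, 0.001, -0.0028, 0.003, 2.5], [0, -0.05, 0.14, 0.001, -0.0028, 0.003, 1.8], [0, -0.05, 0.14, 0.001, -0.0028, 0.003, 1.2], [0, -0.05, 0.14, 0.001, -0.0028, 0.003, 1.0], [0, -0.05, 0.14, 0.001, -0.0028, 0.003, 1.0]]]}}

```text
clock: 2.92
eef_pos: [494.7, 184.0, 22.3]
tool_rot: [3.141, 0.0, 1.516]
force: [0.7, 0.8, 4.5]
width: 14.4
```

{"api": "carry_out", "payload": {"series": [[[0, 0, 0, 0, 0, 0, 0.5], [0, 0, 0, 0, 0, 0, 0.5], [0, 0, 0, 0, 0, 0, 0.5]]]}}

```text
clock: 3.17
eef_pos: [494.7, 183.9, 22.3]
tool_rot: [3.141, 0.0, 1.516]
force: [0.5, 0.9, 5.5]
width: 14.1
```

{"api": "carry_out", "payload": {"series": [[[0, 0, -0.5, 0, 0, 0, 0.5], [0, 0, -1.2, 0, 0, 0, 0.5], [0, 0, -2.5, 0, 0, 0, 0.5], [0, 0, -4, 0, 0, 0, 0.5], [0, 0, -6, 0, 0, 0, 0.5]]]}}

```text
clock: 3.58
eef_pos: [492.6, 183.2, 81.8]
tool_rot: [-3.137, 0.002, 1.516]
force: [1.0, 1.6, -1.3]
width: 14.0
```

{"api": "carry_out", "payload": {"series": [[[0, 0, -3, 0, 0, 0, 0.5], [0, 0, -6, 0, 0, 0, 0.5], [0, 0, -9, 0, 0, 0, 0.5], [0, 0, -9, 0, 0, 0, 0.5], [0, 0, -9, 0, 0, 0, 0.5]]]}}

```text
clock: 4.0
eef_pos: [494.7, 184.1, 173.5]
tool_rot: [3.14, -0.001, 1.516]
force: [-0.6, -0.5, -1.9]
width: 14.6
```

```bash
python3 - <<'E'
from h import *
d=get_image("side");t=get_image("top")
a=np.hstack([cv2.resize(t["img"][250:325,220:320],(400,300),interpolation=3),cv2.resize(d["img"][90:230,200:360],(400,350),interpolation=3)[:300]])
cv2.imwrite("pics/lift.png",a)
s=read_state();print(s["force"],s["torque"])
delta([529,-316.5,170],[np.pi,0,1.852])
E
```

```text
[-0.03446568  0.19167042 -1.54593618] [0.01676693 0.00943234 0.02069237]
shift cm [-49.745   6.33    0.17 ] turn [-0.0033  0.0008 -0.336 ] rows>= 12.02550959116926 2.6880113729684343
```

View pics/lift.png

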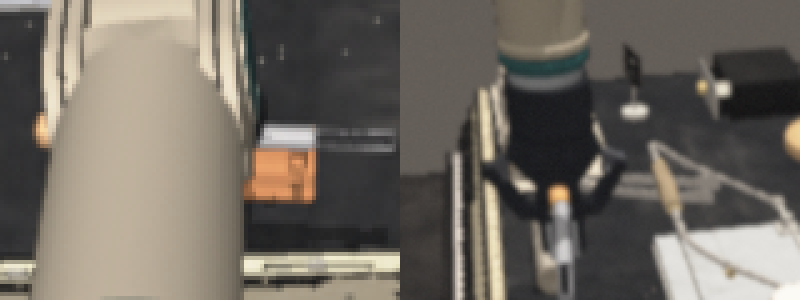

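{"api": "carry_out", "payload": {"series": [[[-3.3, 0.42, 0, 0, 0, -0.022, 0.5], [-6.6, 0.84, 0, 0, 0, -0.044, 0.5], [-9.9, 1.26, 0, 0, 0, -0.066, 0.5], [-13.2, 1.68, 0, 0, 0, -0.088, 0.5], [-16.5, 2.1, 0, 0, 0, -0.11, 0.5]]]}}

```text
clock: 4.52
eef_pos: [504.6, 16.4, 170.4]
tool_rot: [-3.137, 0.001, 1.627]
force: [0.4, 0.1, -0.7]
width: 14.2
```

```bash
python3 -c "
from h import *
delta([529,-316.5,170],[np.pi,0,1.852])"
```

```text
shift cm [-33.375   0.562   0.061] turn [-0.0051  0.0003 -0.2248] rows>= 8.00481972008347 1.7988467326613882
```

{"api": "carry_out", "payload": {"series": [[[-3.4, 0.06, 0, 0, 0, -0.022, 0.5], [-6.8, 0.12, 0, 0, 0, -0.045, 0.5], [-10.2, 0.17, 0, 0, 0, -0.067, 0.5], [-13.6, 0.22, 0, 0, 0, -0.09, 0.5], [-17.0, 0.28, 0, 0, 0, -0.112, 0.5]]]}}

```text
clock: 4.93
eef_pos: [516.7, -153.0, 170.3]
tool_rot: [-3.137, -0.001, 1.739]
force: [1.2, 0.5, -1.2]
width: 14.2
```

```bash
python3 -c "
from h import *
delta([529,-316.5,170],[np.pi,0,1.852])"
```

```text
shift cm [-1.6329e+01 -1.5190e+00  1.4000e-02] turn [-0.0048 -0.0015 -0.1133] rows>= 3.932768575227702 0.9074162984587091
```

{"api": "carry_out", "payload": {"series": [[[-3.8, -0.35, 0, 0, 0, -0.026, 0.5], [-7.6, -0.7, 0, 0, 0, -0.052, 0.5], [-11.4, -1.06, 0, 0, 0, -0.079, 0.5], [-14.5, -1.35, 0, 0, 0, -0.1, 0.5], [-16.3, -1.52, 0, 0, 0, -0.113, 0.5]]]}}

```text
clock: 5.35
eef_pos: [528.1, -319.8, 170.2]
tool_rot: [-3.137, 0.001, 1.847]
force: [-0.7, -1.3, -1.1]
width: 13.9
```

{"api": "carry_out", "payload": {"series": [[[0, 0, 0, 0, 0, 0, 0.5], [0, 0, 0, 0, 0, 0, 0.5], [0, 0, 0, 0, 0, 0, 0.5]]]}}

```text
clock: 5.6
eef_pos: [529.6, -313.1, 170.5]
tool_rot: [-3.138, -0.003, 1.851]
force: [0.2, 0.5, -1.4]
width: 14.3
```

```bash
python3 - <<'E'
from h import *
d=get_image("side");t=get_image("top")
a=np.hstack([cv2.resize(t["img"][220:310,390:510],(400,300),interpolation=3),cv2.resize(d["img"][240:480,200:440],(400,400),interpolation=3)[:300]])
cv2.imwrite("pics/over.png",a); np.savez("side1.npz",**d);np.savez("top1.npz",**t)
s=read_state();print(s["force"],s["torque"],s["eef_pos"],s["qpos"])
delta([529,-316.5,100],[np.pi,0,1.852])
E
```

```text
[ 0.04368751 -0.34917393 -0.5296839 ] [0.02045184 0.00200937 0.00684513] [ 530.32807896 -312.6615506   171.31762643] [ 0.33813245  0.65990055  0.24375594  1.68078813 -0.20207556  0.82865078
  0.9523294 ]
shift cm [-0.347 -0.22   7.132] turn [-0.0021 -0.0021  0.0009] rows>= 1.7130262555237024 0.025051707449053794
```

View pics/over.png

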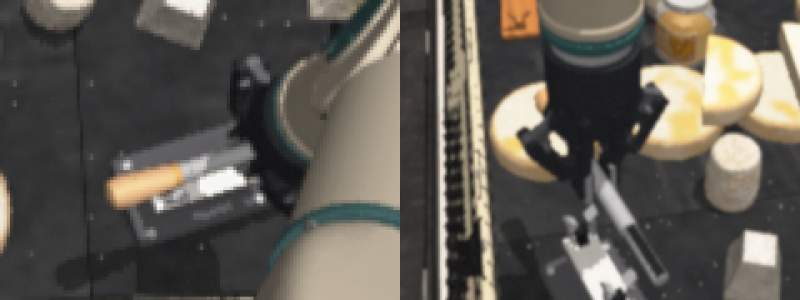

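{"api": "carry_out", "payload": {"series": [[[-0.17, -0.11, 2, -0.001, -0.001, 0, 0.5], [-0.35, -0.22, 4, -0.002, -0.002, 0, 0.5], [-0.35, -0.22, 5.8, -0.002, -0.002, 0, 0.5], [-0.35, -0.22, 6.8, -0.002, -0.002, 0, 0.5], [-0.35, -0.22, 6.8, -0.002, -0.002, 0, 0.5]]]}}

```text
clock: 6.12
eef_pos: [528.1, -316.6, 101.9]
tool_rot: [-3.139, -0.002, 1.853]
force: [-0.3, 0.1, -0.9]
width: 14.2
```

{"api": "carry_out", "payload": {"series": [[[0, 0, 0, 0, 0, 0, 0.5], [0, 0, 0, 0, 0, 0, 0.5], [0, 0, 0, 0, 0, 0, 0.5], [0, 0, 0, 0, 0, 0, 0.5]]]}}

```text
clock: 6.45
eef_pos: [529.8, -319.3, 105.4]
tool_rot: [3.139, 0.004, 1.851]
force: [-0.6, 0.2, -1.7]
width: 14.1
```

```bash
python3 - <<'E'
from h import *
d=get_image("side");t=get_image("top")
a=np.hstack([cv2.resize(t["img"][220:310,390:510],(400,300),interpolation=3),cv2.resize(d["img"][320:470,220:420],(400,300),interpolation=3)[:300]])
cv2.imwrite("pics/over2.png",a); np.savez("side2.npz",**d);np.savez("top2.npz",**t)
s=read_state();print(s["force"],s["torque"],s["eef_pos"],s["tool_rot"])
E
```

```text
[ 0.28895132 -0.38092882 -2.13017224] [-0.00034852  0.02235291  0.00334999] [ 529.53871444 -319.16871252  104.97951112] [3.13987859 0.00322269 1.85080694]
```

View pics/over2.png

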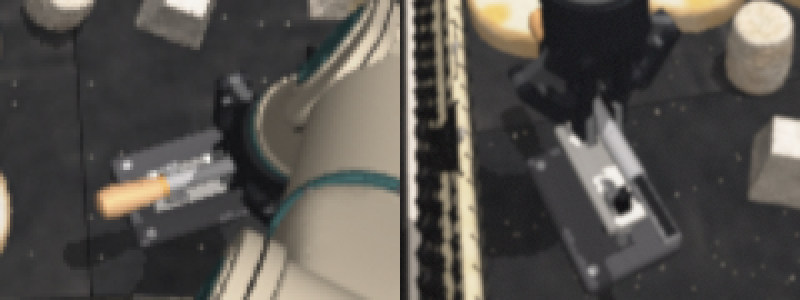

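```bash
python3 - <<'E'
from h import *
L=dict(top=((527.8,-314.9),16.2),side=((529.76,-318.75),16.0))
zax=105+19.5
for n,roi in(("top",(410,260,55,40)),("side",(300,365,75,90))):
    d=dict(np.load(n+"2.npz"));C=cloud(d);x,y,w,h=roi
    R=np.zeros((480,640),bool);R[y:y+h,x:x+w]=1
    hsv=cv2.cvtColor(d["img"],cv2.COLOR_BGR2HSV)
    c0=np.array(L[n][0]);a=np.radians(16.1);ex=np.array([np.cos(a),np.sin(a)]);ey=np.array([-np.sin(a),np.cos(a)])
    m=R&(C[...,2]>108)&(C[...,2]<142)
    lx=(C[...,:2]-c0)@ex; ly=(C[...,:2]-c0)@ey
    m&=(abs(lx)<30)
    o=d["img"].copy();o[m]=(0,0,255);crop(dict(img=o),x-15,y-15,w+30,h+30,5,f"pics/m_{n}.png")
    v,u=np.nonzero(m)
    Q=np.array([plane(d,p,q,zax)[:2] for p,q in zip(u,v)])-c0
    X,Y=Q@ex,Q@ey
    for y0 in range(-125,130,8):
        k=(Y>=y0)&(Y<y0+8)
        if k.sum()>4: print(n,y0+4,k.sum(),"mid x",round((X[k].min()+X[k].max())/2,1),"w",round(np.ptp(X[k]),1),"mean",X[k].mean().round(1))
    print(n,"y range",Y.min(),Y.max(),"z med",np.median(C[m][:,2]),C[m][:,2].max())
E
```

```text
top -1 16 mid x 0.6 w 38.0 mean 1.5
top 7 39 mid x 0.1 w 40.6 mean -0.3
top 15 18 mid x -0.9 w 23.3 mean -0.5
top 23 16 mid x 0.3 w 13.8 mean 0.2
top 31 17 mid x 0.2 w 15.5 mean 0.3
top 39 17 mid x 0.1 w 15.5 mean -0.1
top 47 18 mid x -0.0 w 15.5 mean -0.0
top 55 17 mid x -0.1 w 15.5 mean 0.1
top 63 21 mid x 0.2 w 19.8 mean 0.3
top 71 21 mid x 0.5 w 18.9 mean 0.3
top 79 24 mid x 0.0 w 21.6 mean 0.2
top 87 27 mid x 0.3 w 24.0 mean 0.2
top 95 25 mid x -0.2 w 23.2 mean 0.1
top 103 29 mid x 0.1 w 25.8 mean 0.2
top 111 25 mid x 0.5 w 23.2 mean -0.3
top y range -2.563727561999193 115.72660608140382 z med 130.45165193662228 141.97775507224333
side -113 43 mid x 0.3 w 12.6 mean -0.2
side -105 55 mid x 0.2 w 12.9 mean 0.2
side -97 55 mid x 0.2 w 13.1 mean 0.1
side -89 50 mid x 0.0 w 12.9 mean 0.1
side -81 52 mid x 0.2 w 13.1 mean 0.1
side -73 48 mid x 0.1 w 13.0 mean 0.1
side -65 50 mid x -0.5 w 14.4 mean -0.1
side -57 57 mid x 0.3 w 15.7 mean 0.3
side -49 55 mid x 0.2 w 16.1 mean 0.2
side -41 51 mid x 0.1 w 16.0 mean 0.1
side -33 54 mid x 0.0 w 16.1 mean 0.0
side -25 56 mid x -4.1 w 25.2 mean -1.1
side -17 101 mid x -3.2 w 38.5 mean -3.4
side -9 129 mid x -0.3 w 43.9 mean -1.2
side -1 116 mid x 1.2 w 47.8 mean 0.0
side 7 48 mid x -3.0 w 36.0 mean 2.3
side 15 19 mid x 9.0 w 11.6 mean 9.2
side y range -116.23510249097812 19.867862201876303 z med 130.58976888434228 141.96214718936415
```

Both views show the shaft within about 0.3 mm of the clip plane and parallel to it. It is about 2.5 mm short along the stand's +y, so I'll correct that and come down.

{"api": "carry_out", "payload": {"series": [[[0.12, 0, 0.3, 0.002, 0.003, 0.001, 0.5], [0.25, 0, 0.6, 0.002, 0.003, 0.001, 0.5], [0.25, 0, 1.0, 0.002, 0.003, 0.001, 0.5], [0.25, 0, 1.4, 0.002, 0.003, 0.001, 0.5], [0.25, 0, 1.5, 0.002, 0.003, 0.001, 0.5]]]}}

```text
clock: 6.97
eef_pos: [528.0, -316.2, 88.1]
tool_rot: [-3.139, -0.002, 1.85]
force: [0.4, 0.2, -0.9]
width: 14.0
```

{"api": "carry_out", "payload": {"series": [[[0, 0, 0, 0, 0, 0, 0.5], [0, 0, 0, 0, 0, 0, 0.5], [0, 0, 0, 0, 0, 0, 0.5], [0, 0, 0, 0, 0, 0, 0.5]]]}}

```text
clock: 7.3
eef_pos: [528.6, -316.7, 89.4]
tool_rot: [-3.141, -0.0, 1.85]
force: [0.0, 0.9, -0.6]
width: 14.5
```

```bash
cat > chk.py <<'E'
from h import *
import sys
s=read_state();print(s["force"].round(2),s["torque"].round(3),s["eef_pos"].round(2),s["tool_rot"].round(4),s["width"])
zax=s["eef_pos"][2]+19.5
a=np.radians(16.1);ex=np.array([np.cos(a),np.sin(a)]);ey=np.array([-np.sin(a),np.cos(a)])
for n,c0 in(("top",(527.8,-314.9)),("side",(529.76,-318.75))):
    d=get_image(n);C=cloud(d);c0=np.array(c0)
    crop(d,*((390,230,120,90,6) if n=="top" else (270,330,120,130,4)),f"pics/{n}_{sys.argv[1]}.png")
    lx=(C[...,:2]-c0)@ex; ly=(C[...,:2]-c0)@ey
    m=(abs(lx)<19)&(abs(ly)<135)&(abs(C[...,2]-zax)<20)
    m&=(ly>66) if n=="top" else (ly<-54)
    v,u=np.nonzero(m);Q=np.array([plane(d,p,q,zax)[:2] for p,q in zip(u,v)])-c0;X,Y=Q@ex,Q@ey
    out=[]
    for y0 in range(-122,130,10):
        k=(Y>=y0)&(Y<y0+10)
        if k.sum()>9: out.append((y0+5,round((X[k].min()+X[k].max())/2,1),round(float(np.percentile(C[m][k][:,2],90)),1)))
    print(n,Y.min().round(1),Y.max().round(1),out)
E
python3 chk.py 3
```

```text
[ 0.02  0.87 -0.57] [0.009 0.002 0.033] [ 528.59 -316.74   89.37] [-3.1406e+00 -3.0000e-04  1.8497e+00] 14.450502426225153
top 64.0 118.2 [(73, np.float64(-0.2), 119.3), (83, np.float64(-0.2), 121.4), (93, np.float64(0.5), 121.4), (103, np.float64(-0.1), 122.8), (113, np.float64(0.3), 120.0)]
side -113.6 -50.4 [(-107, np.float64(-0.6), 115.6), (-97, np.float64(-0.6), 116.1), (-87, np.float64(-0.6), 116.1), (-77, np.float64(-0.6), 116.7), (-67, np.float64(-0.4), 116.3), (-57, np.float64(-0.5), 116.7)]
```

{"api": "carry_out", "payload": {"series": [[[0, 0.03, 0.1, 0, 0, -0.002, 0.5], [0, 0.03, 0.2, 0, 0, -0.002, 0.5], [0, 0.03, 0.3, 0, 0, -0.002, 0.5], [0, 0.03, 0.4, 0, 0, -0.002, 0.5], [0, 0.03, 0.5, 0, 0, -0.002, 0.5]]]}}

```text
clock: 7.82
eef_pos: [528.7, -316.5, 84.1]
tool_rot: [-3.14, -0.001, 1.852]
force: [0.2, 0.6, -1.3]
width: 14.1
```

{"api": "carry_out", "payload": {"series": [[[0, 0, 0.1, 0, 0, 0, 0.5], [0, 0, 0.15, 0, 0, 0, 0.5], [0, 0, 0.2, 0, 0, 0, 0.5], [0, 0, 0.25, 0, 0, 0, 0.5], [0, 0, 0.25, 0, 0, 0, 0.5]]]}}

```text
clock: 8.23
eef_pos: [528.7, -316.5, 81.6]
tool_rot: [-3.14, -0.001, 1.852]
force: [0.5, 0.6, -1.7]
width: 14.1
```

{"api": "carry_out", "payload": {"series": [[[0, 0, 0.05, 0, 0, 0, 0.5], [0, 0, 0.1, 0, 0, 0, 0.5], [0, 0, 0.15, 0, 0, 0, 0.5], [0, 0, 0.15, 0, 0, 0, 0.5]]]}}

```text
clock: 8.57
eef_pos: [528.7, -316.5, 80.1]
tool_rot: [-3.14, -0.001, 1.852]
force: [0.3, 0.4, -1.7]
width: 13.8
```

{"api": "carry_out", "payload": {"series": [[[0, 0, 0.05, 0, 0, 0, 0.5], [0, 0, 0.1, 0, 0, 0, 0.5], [0, 0, 0.15, 0, 0, 0, 0.5], [0, 0, 0.15, 0, 0, 0, 0.5]]]}}

```text
clock: 8.9
eef_pos: [529.0, -316.5, 78.8]
tool_rot: [-3.141, -0.0, 1.852]
force: [-0.0, -0.8, -0.9]
width: 14.1
```

{"api": "carry_out", "payload": {"series": [[[0, 0, 0.05, 0, 0, 0, 0.5], [0, 0, 0.1, 0, 0, 0, 0.5], [0, 0, 0.1, 0, 0, 0, 0.5]]]}}

```text
clock: 9.15
eef_pos: [529.1, -316.7, 78.2]
tool_rot: [-3.141, 0.0, 1.852]
force: [-0.8, 0.1, 3.2]
width: 14.3
```

{"api": "carry_out", "payload": {"series": [[[0, 0, 0.05, 0, 0, 0, 0.5], [0, 0, 0.1, 0, 0, 0, 0.5], [0, 0, 0.1, 0, 0, 0, 0.5]]]}}

```text
clock: 9.4
eef_pos: [529.3, -317.0, 77.6]
tool_rot: [-3.141, 0.0, 1.852]
force: [-1.4, 1.2, 6.7]
width: 14.1
```

```bash
python3 chk.py 4
```

```text
[-1.4   1.23  6.69] [ 0.137  0.123 -0.045] [ 529.27 -316.97   77.64] [-3.1415e+00  5.0000e-04  1.8516e+00] 14.10816765049389
top 63.2 118.1 [(73, np.float64(0.8), 109.7), (83, np.float64(1.1), 110.2), (93, np.float64(0.1), 112.2), (103, np.float64(0.8), 109.2), (113, np.float64(0.3), 107.2)]
side -113.7 -50.1 [(-107, np.float64(-0.1), 103.8), (-97, np.float64(0.0), 104.3), (-87, np.float64(0.0), 104.4), (-77, np.float64(0.0), 105.1), (-67, np.float64(0.0), 104.9), (-57, np.float64(0.1), 104.8)]
```

View pics/side_4.png

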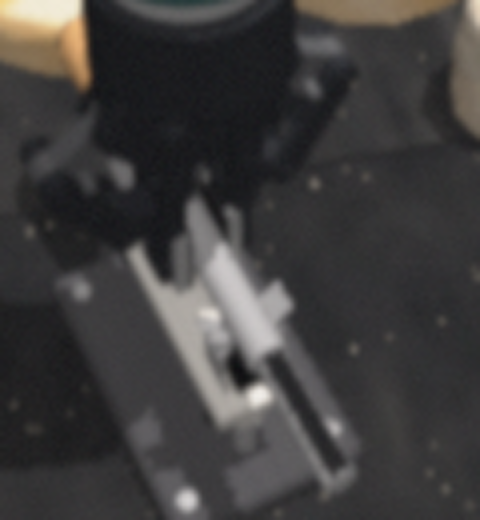

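Contact came at TCP z of about 78.5, so home should be near TCP z of 66.5. The side view shows the shaft between the flared lips. I'll keep pressing gently.

{"api": "carry_out", "payload": {"series": [[[0, 0, 0.05, 0, 0, 0, 0.5], [0, 0, 0.1, 0, 0, 0, 0.5], [0, 0, 0.1, 0, 0, 0, 0.5]]]}}

```text
clock: 9.75
eef_pos: [529.4, -317.2, 77.1]
tool_rot: [3.141, 0.001, 1.852]
force: [-0.7, 0.8, 9.7]
width: 14.2
```

{"api": "carry_out", "payload": {"series": [[[0, 0, 0.05, 0, 0, 0, 0.5], [0, 0, 0.1, 0, 0, 0, 0.5], [0, 0, 0.1, 0, 0, 0, 0.5]]]}}

```text
clock: 10.0
eef_pos: [529.5, -317.5, 76.3]
tool_rot: [3.141, 0.002, 1.851]
force: [-1.5, -0.1, 9.8]
width: 14.0
```

{"api": "carry_out", "payload": {"series": [[[0, 0, 0.05, 0, 0, 0, 0.5], [0, 0, 0.1, 0, 0, 0, 0.5], [0, 0, 0.1, 0, 0, 0, 0.5]]]}}

```text
clock: 10.25
eef_pos: [529.6, -317.7, 75.3]
tool_rot: [3.141, 0.002, 1.851]
force: [-1.3, -0.0, 9.6]
width: 14.4
```

{"api": "carry_out", "payload": {"series": [[[0, 0, 0.05, 0, 0, 0, 0.5], [0, 0, 0.1, 0, 0, 0, 0.5], [0, 0, 0.1, 0, 0, 0, 0.5]]]}}

```text
clock: 10.5
eef_pos: [529.6, -317.8, 74.1]
tool_rot: [3.141, 0.002, 1.851]
force: [-0.3, -0.6, 7.0]
width: 13.9
```

{"api": "carry_out", "payload": {"series": [[[0, 0, 0.05, 0, 0, 0, 0.5], [0, 0, 0.1, 0, 0, 0, 0.5], [0, 0, 0.15, 0, 0, 0, 0.5], [0, 0, 0.2, 0, 0, 0, 0.5], [0, 0, 0.2, 0, 0, 0, 0.5]]]}}

```text
clock: 10.92
eef_pos: [529.3, -317.5, 71.2]
tool_rot: [-3.141, 0.001, 1.851]
force: [1.3, -1.0, 3.6]
width: 14.2
```

{"api": "carry_out", "payload": {"series": [[[0, 0, 0.05, 0, 0, 0, 0.5], [0, 0, 0.1, 0, 0, 0, 0.5], [0, 0, 0.15, 0, 0, 0, 0.5], [0, 0, 0.15, 0, 0, 0, 0.5]]]}}

```text
clock: 11.25
eef_pos: [528.7, -316.2, 68.4]
tool_rot: [-3.14, -0.001, 1.852]
force: [3.5, -1.3, -3.1]
width: 13.8
```

{"api": "carry_out", "payload": {"series": [[[0, 0, 0.05, 0, 0, 0, 0.5], [0, 0, 0.1, 0, 0, 0, 0.5], [0, 0, 0.1, 0, 0, 0, 0.5]]]}}

```text
clock: 11.5
eef_pos: [528.5, -315.8, 67.5]
tool_rot: [-3.14, -0.002, 1.852]
force: [3.1, -0.7, -5.5]
width: 14.3
```

{"api": "carry_out", "payload": {"series": [[[0, 0, 0.05, 0, 0, 0, 0.5], [0, 0, 0.1, 0, 0, 0, 0.5], [0, 0, 0.1, 0, 0, 0, 0.5]]]}}

```text
clock: 11.75
eef_pos: [528.5, -315.8, 66.9]
tool_rot: [-3.14, -0.002, 1.852]
force: [1.9, 0.9, -5.0]
width: 14.1
```

{"api": "carry_out", "payload": {"series": [[[0, 0, 0.05, 0, 0, 0, 0.5], [0, 0, 0.1, 0, 0, 0, 0.5], [0, 0, 0.1, 0, 0, 0, 0.5]]]}}

```text
clock: 12.0
eef_pos: [528.6, -315.8, 66.8]
tool_rot: [-3.14, -0.002, 1.852]
force: [0.1, 2.4, 3.9]
width: 14.2
```

```bash
python3 chk.py 5
```

```text
[0.13 2.44 3.9 ] [0.655 0.112 0.023] [ 528.56 -315.82   66.78] [-3.1403e+00 -1.8000e-03  1.8520e+00] 14.221001550978084
top 63.8 119.2 [(73, np.float64(-0.1), 97.6), (83, np.float64(-0.3), 99.1), (93, np.float64(0.5), 99.2), (103, np.float64(0.4), 101.3), (113, np.float64(-0.1), 99.0)]
side -112.3 -48.4 [(-107, np.float64(-0.3), 92.8), (-97, np.float64(-0.3), 93.8), (-87, np.float64(-0.3), 93.8), (-77, np.float64(-0.2), 94.3), (-67, np.float64(-0.2), 93.7), (-57, np.float64(-0.2), 93.6), (-47, np.float64(0.0), 94.7)]
```

View pics/side_5.png

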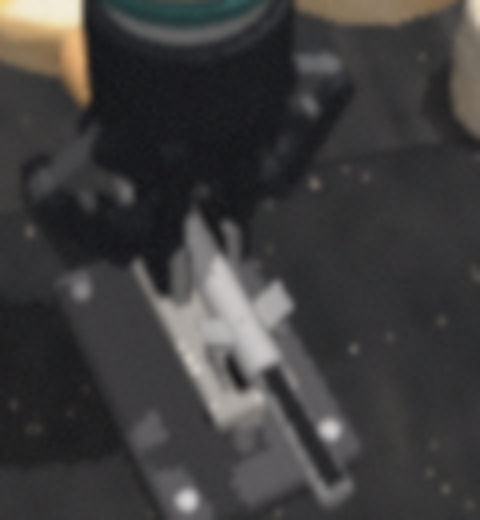

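The stop came at TCP z of 66.8: a further 1 mm command moved it only 0.1 mm, and the force turned from a pull into a light push. The shaft is home, so I'll let go.

{"api": "carry_out", "payload": {"series": [[[0, 0, 0, 0, 0, 0, 1.4], [0, 0, 0, 0, 0, 0, 2], [0, 0, 0, 0, 0, 0, 3.5], [0, 0, 0, 0, 0, 0, 5], [0, 0, 0, 0, 0, 0, 5]]]}}

```text
clock: 12.52
eef_pos: [528.5, -317.3, 66.1]
tool_rot: [-3.14, 0.0, 1.851]
force: [0.2, -0.7, 0.1]
width: 49.9
```

{"api": "carry_out", "payload": {"series": [[[0, 0, 0, 0, 0, 0, 5], [0, 0, -0.3, 0, 0, 0, 5], [0, 0, -1, 0, 0, 0, 5], [0, 0, -2.5, 0, 0, 0, 5], [0, 0, -4.5, 0, 0, 0, 5]]]}}

```text
clock: 12.93
eef_pos: [527.9, -316.1, 111.0]
tool_rot: [-3.138, -0.002, 1.852]
force: [0.0, -0.9, 0.2]
width: 50.2
```

{"api": "carry_out", "payload": {"series": [[[0, 0, -3, 0, 0, 0, 5], [0, 0, -6, 0, 0, 0, 5], [0, 0, -9, 0, 0, 0, 5], [0, 0, -12, 0, 0, 0, 5], [0, 0, -12, 0, 0, 0, 5]]]}}

```text
clock: 13.35
eef_pos: [532.0, -319.0, 238.4]
tool_rot: [3.134, 0.008, 1.851]
force: [1.5, -0.6, 0.7]
width: 49.8
```

{"api": "carry_out", "payload": {"series": [[[4, 0, 0, 0, 0, 0, 5], [8, 0, 0, 0, 0, 0, 5], [12, 0, 0, 0, 0, 0, 5], [16, 0, 0, 0, 0, 0, 5], [20, 0, 0, 0, 0, 0, 5]]]}}

```text
clock: 13.77
eef_pos: [472.6, -122.9, 231.6]
tool_rot: [-3.141, -0.001, 1.851]
force: [1.1, 0.3, 0.8]
width: 50.3
```

{"api": "carry_out", "payload": {"series": [[[4, 0, 0, 0, 0, 0, 5], [6, 0, 0, 0, 0, 0, 5], [6, 0, 0, 0, 0, 0, 5], [6, 0, 0, 0, 0, 0, 5]]]}}

```text
clock: 14.1
eef_pos: [456.9, -65.8, 231.8]
tool_rot: [-3.141, -0.0, 1.855]
force: [0.5, -0.4, 0.0]
width: 50.0
```

```bash
python3 - <<'E'
from h import *
zax=86
a=np.radians(16.1);ex=np.array([np.cos(a),np.sin(a)]);ey=np.array([-np.sin(a),np.cos(a)])
ims=[]
for n,c0 in(("top",(527.8,-314.9)),("side",(529.76,-318.75))):
    d=get_image(n);C=cloud(d);c0=np.array(c0)
    x,y,w,h=(400,235,90,67) if n=="top" else (265,345,120,90)
    ims.append(cv2.resize(d["img"][y:y+h,x:x+w],(400,300),interpolation=3)); cv2.imwrite(f"pics/full_{n}.png",d["img"])
    lx=(C[...,:2]-c0)@ex; ly=(C[...,:2]-c0)@ey
    m=(abs(lx)<16)&(abs(ly)<135)&(abs(C[...,2]-zax)<18)
    v,u=np.nonzero(m);Q=np.array([plane(d,p,q,zax)[:2] for p,q in zip(u,v)])-c0;X,Y=Q@ex,Q@ey
    print(n,Y.min().round(1),Y.max().round(1))
    for y0 in range(-122,130,10):
        k=(Y>=y0)&(Y<y0+10)
        if k.sum()>9: print((y0+5,round((X[k].min()+X[k].max())/2,1),round(np.ptp(X[k]),1),round(float(np.percentile(C[m][k][:,2],85)),1)),end=" ")
    print()
cv2.imwrite("pics/end.png",np.hstack(ims))
E
```

```text
top -113.0 86.8
(-107, np.float64(0.0), np.float64(12.5), 93.3) (-97, np.float64(-0.1), np.float64(12.5), 94.3) (-87, np.float64(-0.2), np.float64(12.5), 91.7) (-77, np.float64(-0.3), np.float64(12.5), 94.2) (-67, np.float64(-0.0), np.float64(11.6), 94.7) (-57, np.float64(-0.2), np.float64(15.1), 94.9) (-47, np.float64(0.6), np.float64(31.1), 98.3) (-37, np.float64(0.1), np.float64(30.3), 95.1) (-27, np.float64(0.4), np.float64(24.0), 95.1) (-17, np.float64(0.2), np.float64(15.1), 95.5) (-7, np.float64(0.1), np.float64(15.1), 94.3) (3, np.float64(-0.0), np.float64(15.1), 95.3) (13, np.float64(-0.2), np.float64(15.1), 95.5) (23, np.float64(-0.3), np.float64(15.1), 93.5) (33, np.float64(0.4), np.float64(31.0), 96.1) (43, np.float64(0.4), np.float64(27.5), 95.5) (53, np.float64(-1.5), np.float64(23.9), 93.9) (63, np.float64(0.0), np.float64(18.6), 96.5) (73, np.float64(-0.1), np.float64(20.4), 95.9) (83, np.float64(-2.9), np.float64(15.1), 99.2) 
side -112.2 125.8
(-107, np.float64(-0.1), np.float64(13.0), 92.7) (-97, np.float64(-0.2), np.float64(13.0), 94.1) (-87, np.float64(-0.1), np.
[... 308 characters left out ...]
-17, np.float64(-0.1), np.float64(15.8), 93.6) (-7, np.float64(-0.0), np.float64(16.1), 94.2) (3, np.float64(0.0), np.float64(15.8), 94.1) (13, np.float64(-0.0), np.float64(15.8), 94.4) (23, np.float64(-3.8), np.float64(26.6), 93.5) (33, np.float64(-1.8), np.float64(31.3), 93.5) (43, np.float64(2.0), np.float64(35.4), 95.9) (53, np.float64(3.7), np.float64(32.2), 96.2) (63, np.float64(0.1), np.float64(19.0), 93.7) (73, np.float64(-0.2), np.float64(20.9), 95.5) (83, np.float64(-0.5), np.float64(22.6), 96.5) (93, np.float64(-0.0), np.float64(24.6), 97.1) (103, np.float64(-0.3), np.float64(26.4), 97.8) (113, np.float64(0.4), np.float64(25.6), 98.5) (123, np.float64(0.8), np.float64(20.9), 98.5)
```

View pics/end.png

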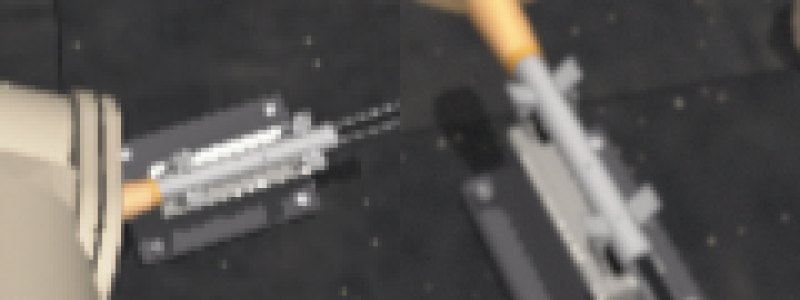

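View pics/full_top.png

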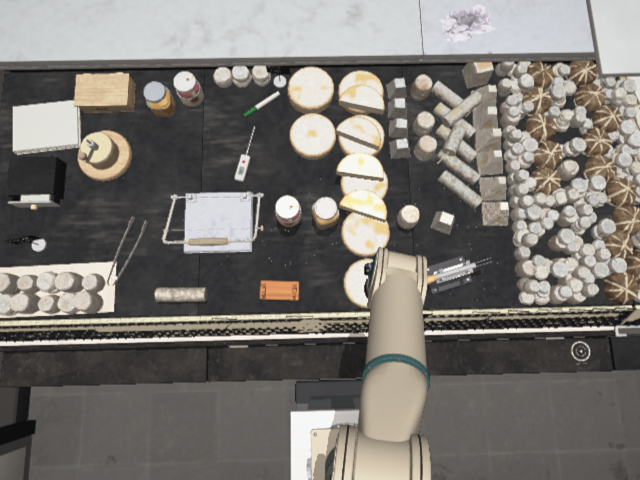

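```bash
python3 -c "
from cell import *
s=read_state();print(s['clock'],s['force'],s['qd'].round(3))
print(finish_job())"
```

```text
14.2 [-0.6088999  -0.98610619  0.26939811] [ 0.019  0.007  0.002 -0.005 -0.003  0.001 -0.002]
the job is handed in; nothing more can be done
None
```

The trier is in both spring clips of the stand, level and fully home. I let go, moved the gripper clear and handed the job in at 14.2 s.

- **Press:** I gripped the shaft at its middle, lined it up over the stand using both cameras, and pressed down in steps of 0.5 mm or less. The wrist force read 10 N at most, or about 11 N allowing for the trier's weight. It then turned into a pull of about 4 N as the clips snapped over, and the shaft stopped hard. I let go at a push reading of 4 N, without forcing it further.
- **Position after release:** both cameras put the shaft within about 0.3 mm of the clip plane. Its top is level along its length to about 1 mm, which is the depth noise. The axis is about 86 mm up, which fits the bar top I measured at about 55.5 mm plus the given 30 mm.
- **Disagreements:** the two cameras differed by 2 to 4 mm in absolute position, so I judged alignment relative to the stand within each view. Lengthwise, the gouge tip suggests the trier is about 1.5 mm off centre towards the stand's +y. In the final top view, the arm hid the handle end.
- **Bystanders:** the final top picture shows the cheeses and jars where they began. One large cheese is partly behind the arm.

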